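# Pack the counterweight cases by weight

### The job

Three centrifuge counterweight cases look alike but differ in weight: feel how heavy each one is, then pack all three in the clear basket as a single square stack, the heaviest flat on the basket's floor, the middle one on it and the lightest on top. Leave the stack standing by itself, and do not push the steel dish, the timer or the marker out of place.

Things in the scene. Friction and masses are not known exactly. Their poses are not given: they have to be found in the camera images.
- case_a_center (a point): One of 3 identical-looking flat closed cases, grey with metal lid, 84 (x) x 60 (y) x 28 (z) mm, flat top and bottom; point = its centre, 14 mm above its underside. A hidden slug (2 mm play) gives its weight: one case is about 0.15 kg, one 0.38, one 0.62 (each +-0.05), dealt afresh each run; names and places say nothing of it.
- case_b_center (a point): One of 3 identical-looking flat closed cases, grey with metal lid, 84 (x) x 60 (y) x 28 (z) mm, flat top and bottom; point = its centre, 14 mm above its underside. A hidden slug (2 mm play) gives its weight: one case is about 0.15 kg, one 0.38, one 0.62 (each +-0.05), dealt afresh each run; names and places say nothing of it.
- case_c_center (a point): One of 3 identical-looking flat closed cases, grey with metal lid, 84 (x) x 60 (y) x 28 (z) mm, flat top and bottom; point = its centre, 14 mm above its underside. A hidden slug (2 mm play) gives its weight: one case is about 0.15 kg, one 0.38, one 0.62 (each +-0.05), dealt afresh each run; names and places say nothing of it.
- basket: Frosted clear open basket, fixed, 147 (x) x 212 (y) x 66 mm outside; flat inner floor 112 (x) x 174 (y) mm, 2 mm above its origin; walls 63 mm high. Origin: centre of its underside, 2.5 mm above the bench (on paper); z up. Three stacked cases reach 86 mm above its origin, so the top one stands partly above the rim.
- cap_dish: round open steel dish, 69 mm across, 20 mm high; a bystander, origin at the centre of its underside.
- timer: white bench timer, 58 x 66 x 18 mm; a bystander, origin at the centre of its underside.
- marker: black and white marker pen lying flat, 135 mm long (y), 17 mm thick; a bystander, origin at the centre of its underside.

How it is judged:
At the end, for the whole second after the job is handed in: One stack inside the basket, released, at rest and level within 0.08 rad: the heaviest case on the floor, the middle one on it, the lightest on top (judged by the load each bears), each within 20 mm and 0.3 rad (either way round) of the one below (((z of case_a_center in the frame of basket below 0.024 m and z of case_b_center in the frame of basket between 0.034 and 0.052 m and z of case_c_center in the frame of basket above 0.062 m and horizontal distance between case_b_center and case_a_center below 0.02 m and horizontal distance between case_c_center and case_b_center below 0.02 m and angle between the x axis of case_b_center and the x axis of case_a_center, either way round below 0.3 rad and angle between the x axis of case_c_center and the x axis of case_b_center, either way round below 0.3 rad and contact force between case_c and case_b between 0.8 and 2.6 N and contact force between case_b and case_a between 3.5 and 6.3 N) or (z of case_a_center in the frame of basket below 0.024 m and z of case_c_center in the frame of basket between 0.034 and 0.052 m and z of case_b_center in the frame of basket above 0.062 m and horizontal distance between case_c_center and case_a_center below 0.02 m and horizontal distance between case_b_center and case_c_center below 0.02 m and angle between the x axis of case_c_center and the x axis of case_a_center, either way round below 0.3 rad and angle between the x axis of case_b_center and the x axis of case_c_center, either way round below 0.3 rad and contact force between case_b and case_c between 0.8 and 2.6 N and contact force between case_c and case_a between 3.5 and 6.3 N) or (z of case_b_center in the frame of basket below 0.024 m and z of case_a_center in the frame of basket between 0.034 and 0.052 m and z of case_c_center in the frame of basket above 0.062 m and horizontal distance between case_a_center and case_b_center below 0.02 m and horizontal distance between case_c_center and case_a_center below 0.02 m and angle between the x axis of case_a_center and the x axis of case_b_center, either way round below 0.3 rad and angle between the x axis of case_c_center and the x axis of case_a_center, either way round below 0.3 rad and contact force between case_c and case_a between 0.8 and 2.6 N and contact force between case_a and case_b between 3.5 and 6.3 N) or (z of case_b_center in the frame of basket below 0.024 m and z of case_c_center in the frame of basket between 0.034 and 0.052 m and z of case_a_center in the frame of basket above 0.062 m and horizontal distance between case_c_center and case_b_center below 0.02 m and horizontal distance between case_a_center and case_c_center below 0.02 m and angle between the x axis of case_c_center and the x axis of case_b_center, either way round below 0.3 rad and angle between the x axis of case_a_center and the x axis of case_c_center, either way round below 0.3 rad and contact force between case_a and case_c between 0.8 and 2.6 N and contact force between case_c and case_b between 3.5 and 6.3 N) or (z of case_c_center in the frame of basket below 0.024 m and z of case_a_center in the frame of basket between 0.034 and 0.052 m and z of case_b_center in the frame of basket above 0.062 m and horizontal distance between case_a_center and case_c_center below 0.02 m and horizontal distance between case_b_center and case_a_center below 0.02 m and angle between the x axis of case_a_center and the x axis of case_c_center, either way round below 0.3 rad and angle between the x axis of case_b_center and the x axis of case_a_center, either way round below 0.3 rad and contact force between case_b and case_a between 0.8 and 2.6 N and contact force between case_a and case_c between 3.5 and 6.3 N) or (z of case_c_center in the frame of basket below 0.024 m and z of case_b_center in the frame of basket between 0.034 and 0.052 m and z of case_a_center in the frame of basket above 0.062 m and horizontal distance between case_b_center and case_c_center below 0.02 m and horizontal distance between case_a_center and case_b_center below 0.02 m and angle between the x axis of case_b_center and the x axis of case_c_center, either way round below 0.3 rad and angle between the x axis of case_a_center and the x axis of case_b_center, either way round below 0.3 rad and contact force between case_a and case_b between 0.8 and 2.6 N and contact force between case_b and case_c between 3.5 and 6.3 N)) and angle between each of case_a_center, case_b_center, case_c_center's own z axis and vertical below 0.08 rad and linear speed of each of case_a, case_b, case_c below 0.02 m/s and angular speed of each of case_a, case_b, case_c below 0.2 rad/s and x of case_a_center in the frame of basket between -0.056 and 0.056 m and y of case_a_center in the frame of basket between -0.087 and 0.087 m and x of case_b_center in the frame of basket between -0.056 and 0.056 m and y of case_b_center in the frame of basket between -0.087 and 0.087 m and x of case_c_center in the frame of basket between -0.056 and 0.056 m and y of case_c_center in the frame of basket between -0.087 and 0.087 m); the robot touches nothing.
It fails at once if the cap dish is pushed more than 25 mm (distance of cap_dish from where it was at the start of the episode above 0.025 m).
It fails at once if the timer is pushed more than 25 mm (distance of timer from where it was at the start of the episode above 0.025 m).
It fails at once if the marker is pushed more than 25 mm (distance of marker from where it was at the start of the episode above 0.025 m).
It also fails if it takes over 72 s, if anything falls off the work surface, if the arm or the gripper's body presses on something with over 40 N, if the wrist force passes 120 N, or if a joint passes its speed limit or range.

### The arm

A 6-joint arm with a two-finger parallel gripper is mounted at the origin on the work surface; the furniture and walls round the work are solid. World frame = base frame: x ahead of the robot, y to its left, z up, the work surface at z = 0. Lengths are in m, angles in rad, forces in N, time in s.
With the tool pointing down it reaches from about 0.4 to 0.825 m from the base axis. Payload 7 kg.
Tool frame: the origin (TCP) lies on the mounting face of the last link; the fingertips stand arm.tcp_to_tips ahead of it and the grasp point (between the pads) lies 159 mm ahead of it (arm.tcp_to_tips is the distance from the TCP to the fingertips, in m); z points along the fingers, y is the direction in which the jaws open and shut (so a half turn about z gives the same grasp; the last joint's range is limited). The gripper opens to 88 mm and grips with 3 to 60 N. Pads are 19 mm wide; open, the fingers measure 130 mm over their backs; the gripper's body (78 mm by 193 mm) begins 47 mm behind the grasp point.
Start: joints at [-0.855, 0.359, 0.012, 0, -1.224, -0.288], TCP at [0.28, -0.614, 0.405] pointing down, gripper open.
Joint ranges: [-3.07, 3.07], [-1.43, 2.12], [-1.02, 1.25], [-3.03, 1.67], [-3.05, -0], [-3.03, 3.03]. Speed limits (rad/s): [2.39, 2.39, 3.01, 3.14, 3.14, 3.14].

### API

Orientations are given as [roll, pitch, yaw] about the fixed x, y, z axes, in that order (R = Rz(yaw) Ry(pitch) Rx(roll)).
In Python, from station import arm, cams, job_done, finder gives the robot as it stands.
- The arm moves only by the tool play_rows, never from a script. Its argument "targets" is a list that holds one entry, the list of rows, each a list of 4 numbers: the shift along the tool's x, y, z in m, then the turn about the tool's z in degrees. A call has 1 to 5 rows; each row is the pose to reach, as a shift and turn from the pose commanded when the call began, along the tool's axes at that moment; what a row does not reach only later rows make up. A row lasts 1/8 s, in which the tool goes at most 62.5 mm and 10.7 degrees, less where a joint would pass 70% of its speed; a pose out of reach is approached as far as the arm can. A call with a gripper value outside its range is refused whole. "grip" is the closure in counts, from 0 (fully open) to 255 (shut), set as the call begins (left out, the last holds). The fingers move at their own pace and stop on an object; "newtons" is the grip in N (left out, the last holds). Time passes only in rows, so rows that repeat a pose let the fingers close. It gives the time, the measured TCP pose, the force and the opening at its end, in the units of the state.
- arm.get_state(): the state, without advancing time (a new reading comes with each control period).
- cams.grab_frame(name): name is "side" or "top"; returns (picture, depth): 420x560x3 uint8, red, green, blue; 420x560 float32, m along the optical axis (not along the pixel's ray), 0 where there is no reading.
- cams.camera_params(name): a dict with "intrinsics" (3x3 intrinsics, pixels), "D" ([k1, k2, p1, p2, k3] as OpenCV has them; the pictures are not rectified), "position" and "attitude" of the camera in the world. Camera axes: x right, y down, z forward; pixel columns grow to the right and rows downward; lengths in m; the calibration is good to about 2 mm. A picture is of the moment at which its call begins. camera_params takes no time and is no camera call.
- job_done(): hands the job in, once; it reports no verdict.
Trained networks look in the newest picture that a camera, given by its name, has taken for a name from the list of things; names that differ only in an ending like _2 or _b are one class to them, and where a whole thing is asked for, a point or a joint stands for the part that bears it (a point fixed in the world has none). Each returns a list of dicts, best first, with "score" (0 to 1); they miss things now and then, are a little off and sometimes report something else, mostly with a low value. They report only what shows in the picture. A call takes as long as a camera call.
- finder.find_in(camera, query): "xyz" ([x, y, z] in m, in world coordinates, good to about 4 mm: the middle of the surface that is visible of it).
- finder.masks_of(camera, query): "mask" (420x560 bool, what is visible of it).
The state is a dict: "t": time; "q": joint angles; "qd": joint speeds; "joint_efforts": joint torques, N m; "eef_pos": TCP position; "ee_rot": TCP orientation; "force": force on the tool from outside, world axes, zero at the start; "moment": the same for the moment, N m; "width": finger opening in m.
Only numpy, scipy, OpenCV 4.12 (cv2) and the standard library are available. Lean on these libraries where they do the work, as an engineer would, in place of code of your own. Each camera call takes 0.05 s, during which the arm holds its last target. There are 200 camera calls.

## Working session

There is one attempt and no reset: what is moved stays moved. The work goes in short steps, Python scripts to look and compute and a tool call to move; the robot and the scene stay as the last step left them, time stands still between calls to the robot, and variables do not carry over. Pictures are saved under pics/ and viewed, about 8 in all and at most 12, crops included, and the job is handed in when it is done.

Besides the shell and the picture viewer there is one more tool, called after "Emit:" as name(argument=value, ...) on one line, values as JSON. play_rows: Moves the arm, as the interface text tells. Its arguments: {"type":"object","properties":{"targets":{"type":"array","items":{"type":"array","items":{"type":"array","items":{"type":"number"}}}},"grip":{"type":"number"},"newtons":{"type":"number"}},"required":["targets"]}

```bash
mkdir -p pics
cat > h.py <<'E'
import numpy as np,cv2
from scipy.spatial.transform import Rotation as R
from station import arm,cams,job_done,finder
def cloud(name,d):
    p=cams.camera_params(name);K=np.array(p["intrinsics"],float);D=np.array(p["D"],float)
    h,w=d.shape;u,v=np.meshgrid(np.arange(w),np.arange(h))
    n=cv2.undistortPoints(np.stack([u,v],-1).reshape(-1,1,2).astype(np.float64),K,D).reshape(h,w,2)
    c=np.dstack([n*d[...,None],d])
    a=np.array(p["attitude"],float)
    M=a if a.shape==(3,3) else (R.from_euler('xyz',a).as_matrix() if a.size==3 else R.from_quat(a).as_matrix())
    P=c@M.T+np.array(p["position"]);P[d==0]=np.nan
    return P
E
python3 - <<'E'
from h import *
s=arm.get_state();print(s, arm.tcp_to_tips)
print(cams.camera_params("top"))
ims=[]
P={}
for n in("top","side"):
    im,d=cams.grab_frame(n);ims.append(im);P[n]=cloud(n,d)
    cv2.imwrite(f"pics/{n}0.png",im[...,::-1])
    for q in("case_a_center","basket","cap_dish","timer","marker"):
        for m in finder.masks_of(n,q):
            k=m["mask"];p=P[n][k];p=p[~np.isnan(p[:,0])]
            if len(p)<20: continue
            zt=np.percentile(p[:,2],90);t=p[p[:,2]>zt-.008][:,:2].astype(np.float32)
            r=cv2.minAreaRect(t)
            print(n,q,round(m["score"],2),k.sum(),"z",np.round(np.percentile(p[:,2],[5,50,90]),4),"rect",np.round(r[0],4),np.round(r[1],4),round(r[2],1))
E
```

```text
{'t': 0.0, 'q': array([-8.54914229e-01,  3.59394819e-01,  1.10725830e-02, -3.35519460e-04,
       -1.22410162e+00, -2.88087912e-01]), 'qd': array([-1.50106602e-04,  5.89747656e-04,  8.15686412e-04, -4.63865429e-04,
       -4.97423079e-05, -1.03174168e-03]), 'joint_efforts': array([ 1.07157219e-03, -5.82715917e+01,  2.93065041e+01,  6.99700803e+00,
        7.05625236e-03, -1.87296123e-04]), 'eef_pos': array([ 0.27994651, -0.61400416,  0.40372592]), 'ee_rot': array([ 3.13994258e+00, -1.60043415e-04, -2.71391260e+00]), 'force': array([ 0.59441337, -0.07392174, -0.1093621 ]), 'moment': array([-0.09135324, -0.00751919,  0.01139696]), 'width': 0.08780994499899078} 0.1781
{'intrinsics': array([[533.0160596 ,   0.        , 274.35511934],
       [  0.        , 533.0160596 , 216.88228564],
       [  0.        ,   0.        ,   1.        ]]), 'D': array([-0.09106264,  0.        ,  0.        ,  0.        ,  0.        ]), 'position': array([ 0.37196734, -0.05491733,  1.30905696]), 'attitude': array([-3.06707286,  0.01334591, -1.57082017])}
top case_a_center 0.78 861 z [0.0225 0.0265 0.0298] rect [ 0.4806 -0.0733] [0.0842 0.0598] 3.9
top basket 0.89 5315 z [-0.0025  0.0039  0.0662] rect [ 0.4646 -0.3328] [0.2109 0.1457] 86.8
top cap_dish 0.56 643 z [-0.003   0.0024  0.0169] rect [0.348  0.1489] [0.0668 0.0656] 89.4
top timer 0.8 632 z [0.0099 0.0149 0.0182] rect [ 0.3638 -0.0126] [0.0578 0.0658] 4.8
top marker 0.64 332 z [0.0064 0.0125 0.0168] rect [0.5586 0.1011] [0.134  0.0135] 89.8
side case_a_center 0.75 1288 z [0.011  0.0271 0.0292] rect [ 0.4829 -0.0749] [0.0838 0.0602] 3.9
side basket 0.76 7766 z [0.0006 0.0062 0.0677] rect [ 0.4656 -0.3344] [0.2128 0.148 ] 86.8
side timer 0.8 774 z [0.0061 0.0152 0.0179] rect [ 0.3668 -0.0151] [0.0609 0.0648] 6.0
side marker 0.71 484 z [0.0081 0.0131 0.0157] rect [0.5618 0.0981] [0.0142 0.1351] 0.1
```

View pics/top0.png

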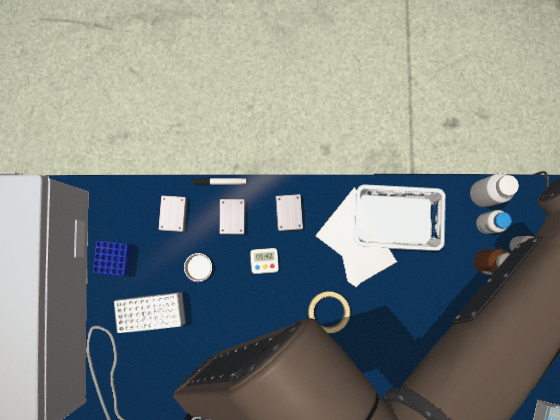

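View pics/side0.png

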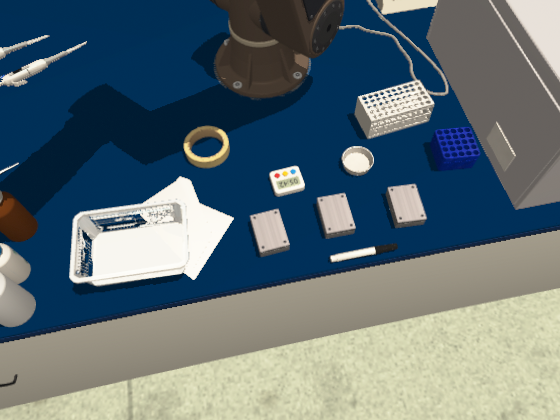

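```bash
cat >> h.py <<'E'
def cases(P,lo=.02,hi=.036,box=(.38,.54,-.2,.22)):
    m=((P[...,2]>lo)&(P[...,2]<hi)&(P[...,0]>box[0])&(P[...,0]<box[1])&(P[...,1]>box[2])&(P[...,1]<box[3])).astype(np.uint8)
    n,l,st,_=cv2.connectedComponentsWithStats(m)
    out=[]
    for i in range(1,n):
        if st[i,4]>250:
            p=P[l==i];c,s,a=cv2.minAreaRect(p[:,:2].astype(np.float32))
            if s[0]<s[1]: a-=90
            a=(a+90)%180-90
            out.append((np.round(c,4),np.round(np.median(p[:,2]),4),np.round(s,4),round(a,1)))
    return out
E
python3 - <<'E'
from h import *
for n in("top","side"):
    im,d=cams.grab_frame(n);P=cloud(n,d)
    for o in cases(P):print(n,*o)
    # basket floor
    m=(abs(P[...,0]-.465)<.05)&(abs(P[...,1]+.333)<.08)
    print("floor z",np.nanpercentile(P[m][:,2],[10,50,90]))
s=arm.get_state();print(np.degrees(s["ee_rot"]))
E
```

```text
top [ 0.4807 -0.0733] 0.0264 [0.0843 0.0599] 3.8
top [0.4777 0.2005] 0.0268 [0.0405 0.0837] -2.1
top [0.4703 0.0648] 0.0266 [0.0831 0.0586] 0.0
floor z [-0.00184448  0.00180742  0.00665587]
side [0.4803 0.1987] 0.0271 [0.0429 0.0862] -0.6
side [0.4723 0.0637] 0.0272 [0.0603 0.0863] -0.5
side [ 0.4832 -0.0749] 0.0274 [0.0853 0.06  ] 4.2
floor z [0.00076635 0.003002   0.00505205]
[-1.79998093e+02  2.57838134e-03 -1.55488110e+02]
```

Emit:
play_rows(targets=[[[-0.04, 0.04, 0.01, 4], [-0.08, 0.08, 0.02, 8], [-0.12, 0.12, 0.03, 12], [-0.16, 0.16, 0.04, 16], [-0.2, 0.2, 0.05, 20.5]]], grip=0, newtons=35)

```text
t: 1.32
eef_pos: [0.3794, -0.3476, 0.3547]
ee_rot: [-3.141, 0.001, -3.074]
force: [1.0, 0.3, -0.2]
width: 0.0878
```

```bash
cat > go.py <<'E'
import sys
from h import *
def go(x,y,z,yaw):
    s=arm.get_state();p=s["eef_pos"];r=s["ee_rot"];M=R.from_euler('xyz',r).as_matrix()
    t=-(np.degrees(r[2])-yaw)*-1
    t=-(((yaw-np.degrees(r[2]))+90)%180-90)
    print("pos",np.round(p,4),"yaw",round(np.degrees(r[2]),2),"F",np.round(s["force"],2),"w",round(s["width"],4),"t",s["t"],"| shift",np.round(M.T@(np.array([x,y,z])-p),4),"turn",round(t,2))
go(*map(float,sys.argv[1:5]))
E
python3 go.py .482 -.074 .25 4
```

```text
pos [ 0.3794 -0.3476  0.3547] yaw -176.14 F [ 1.04  0.26 -0.2 ] w 0.0878 t 1.325 | shift [-0.1208  0.2661  0.1047] turn -0.14
```

Emit:
play_rows(targets=[[[-0.024, 0.053, 0.02, 0], [-0.048, 0.106, 0.04, 0], [-0.072, 0.16, 0.06, 0], [-0.097, 0.213, 0.083, 0], [-0.121, 0.266, 0.105, 0]]])

```text
t: 1.95
eef_pos: [0.4816, -0.0736, 0.2496]
ee_rot: [3.142, 0.002, -3.071]
force: [1.7, -0.4, -0.5]
width: 0.0872
```

```bash
python3 go.py .482 -.074 .182 4
```

```text
pos [ 0.4816 -0.0736  0.2496] yaw -175.97 F [ 1.74 -0.38 -0.48] w 0.0872 t 1.95 | shift [-0.0002 -0.0004  0.0676] turn 0.03
```

Emit:
play_rows(targets=[[[0, 0, 0.03, 0], [0, 0, 0.055, 0], [0, 0, 0.067, 0], [0, 0, 0.067, 0]]])

```text
t: 2.45
eef_pos: [0.481, -0.0757, 0.1824]
ee_rot: [-3.141, -0.001, -3.072]
force: [-0.1, 0.4, 1.6]
width: 0.0878
```

Emit:
play_rows(targets=[[[0, 0, 0, 0], [0, 0, 0, 0], [0, 0, 0, 0], [0, 0, 0, 0], [0, 0, 0, 0]]], grip=255, newtons=35)

```text
t: 3.08
eef_pos: [0.4812, -0.0755, 0.1832]
ee_rot: [3.142, 0.001, -3.072]
force: [-1.6, 0.3, 6.2]
width: 0.0596
```

Emit:
play_rows(targets=[[[0, 0, -0.01, 0], [0, 0, -0.025, 0], [0, 0, -0.04, 0], [0, 0, -0.05, 0], [0, 0, -0.05, 0]]])

```text
t: 3.7
eef_pos: [0.4812, -0.0755, 0.2335]
ee_rot: [3.141, 0.002, -3.072]
force: [0.4, -0.7, -0.2]
width: 0.0598
```

Emit:
play_rows(targets=[[[0, 0, 0, 0], [0, 0, 0, 0], [0, 0, 0, 0]]])

```text
t: 4.08
eef_pos: [0.4809, -0.0756, 0.2323]
ee_rot: [-3.141, -0.001, -3.072]
force: [-0.5, -0.3, -1.2]
width: 0.0598
```

```bash
cat > weigh.py <<'E'
from h import *
f=[]
for i in range(6):
    cams.grab_frame("top");s=arm.get_state();f.append(np.r_[s["force"],s["moment"]])
print(np.round(np.mean(f,0),2),np.round(np.std(f,0),2))
E
python3 weigh.py; python3 go.py .481 -.0755 .185 4
```

```text
[-0.13  0.46 -1.6  -0.03 -0.01 -0.01] [0.18 0.6  0.26 0.02 0.02 0.02]
pos [ 0.4811 -0.0755  0.2327] yaw -175.99 F [ 0.11  0.9  -1.76] w 0.0598 t 4.375 | shift [0.0001 0.     0.0477] turn 0.01
```

Emit:
play_rows(targets=[[[0, 0, 0.02, 0], [0, 0, 0.035, 0], [0, 0, 0.044, 0], [0, 0, 0.049, 0], [0, 0, 0.049, 0]]])

```text
t: 5.0
eef_pos: [0.4813, -0.0755, 0.1838]
ee_rot: [-3.142, 0.0, -3.071]
force: [-0.1, -0.4, -1.2]
width: 0.06
```

Emit:
play_rows(targets=[[[0, 0, 0, 0], [0, 0, 0, 0], [0, 0, 0, 0]]], grip=0)

```text
t: 5.38
eef_pos: [0.4812, -0.0755, 0.184]
ee_rot: [3.142, 0.001, -3.072]
force: [0.6, 0.5, 0.3]
width: 0.0841
```

Emit:
play_rows(targets=[[[0, 0, -0.03, 0], [0, 0, -0.06, 0], [0, 0.05, -0.06, 0], [0, 0.1, -0.06, 2], [0, 0.14, -0.06, 4]]])

```text
t: 6.0
eef_pos: [0.4711, 0.0656, 0.2441]
ee_rot: [3.141, 0.001, 3.141]
force: [-0.1, 0.1, 0.2]
width: 0.0875
```

```bash
python3 go.py .471 .064 .185 0
python3 - <<'E'
from h import *
im,d=cams.grab_frame("side")
for o in cases(cloud("side",d),box=(.38,.54,-.12,.3)):print(*o)
E
```

```text
pos [0.4711 0.0656 0.2441] yaw 179.96 F [-0.09  0.09  0.21] w 0.0875 t 6.0 | shift [ 0.0001 -0.0017  0.0591] turn -0.04
[0.4795 0.2085] 0.0271 [0.0601 0.0865] -4.7
[0.4765 0.0633] 0.0272 [0.0602 0.0769] -0.5
[ 0.4825 -0.0758] 0.0274 [0.0861 0.06  ] 4.0
```

Emit:
play_rows(targets=[[[0, -0.001, 0.025, 0], [0, -0.001, 0.048, 0], [0, -0.001, 0.059, 0], [0, -0.001, 0.059, 0]]])

```text
t: 6.55
eef_pos: [0.4712, 0.063, 0.1843]
ee_rot: [-3.141, -0.001, -3.141]
force: [0.1, -0.3, 0.7]
width: 0.0876
```

Emit:
play_rows(targets=[[[0, 0, 0, 0], [0, 0, 0, 0], [0, 0, 0, 0], [0, 0, 0, 0], [0, 0, 0, 0]]], grip=255)

```text
t: 7.18
eef_pos: [0.4715, 0.0633, 0.1852]
ee_rot: [3.141, 0.001, -3.141]
force: [-1.4, 1.5, 5.9]
width: 0.0595
```

Emit:
play_rows(targets=[[[0, 0, -0.01, 0], [0, 0, -0.025, 0], [0, 0, -0.04, 0], [0, 0, -0.05, 0], [0, 0, -0.05, 0]]])

```text
t: 7.8
eef_pos: [0.4712, 0.0631, 0.2352]
ee_rot: [3.141, 0.001, -3.142]
force: [0.6, -0.0, -6.8]
width: 0.06
```

```bash
python3 weigh.py;python3 weigh.py; python3 go.py .471 .064 .185 0
```

```text
[-0.06 -0.15 -5.91 -0.04 -0.01  0.01] [0.37 0.35 0.55 0.01 0.02 0.01]
[-0.06 -0.09 -5.66 -0.03 -0.03 -0.03] [0.29 0.42 0.3  0.02 0.03 0.03]
pos [0.4713 0.0631 0.2346] yaw -179.99 F [ 0.22  0.15 -5.46] w 0.0596 t 8.4 | shift [0.0002 0.0009 0.0496] turn 0.01
```

Emit:
play_rows(targets=[[[0, -0.01, -0.03, 0], [0, -0.05, -0.05, 0], [0.003, -0.1, -0.05, 1], [0.004, -0.15, -0.05, 2], [0.006, -0.2, -0.05, 3.2]]])

```text
t: 9.02
eef_pos: [0.4651, -0.1383, 0.2849]
ee_rot: [3.141, 0.001, 3.086]
force: [0.7, 0.1, -5.7]
width: 0.0599
```

Emit:
play_rows(targets=[[[0, -0.05, 0, 0], [0, -0.1, 0, 0], [0, -0.15, 0, 0], [0, -0.185, 0, 0], [0, -0.185, 0, 0]]])

```text
t: 9.65
eef_pos: [0.4545, -0.3238, 0.2841]
ee_rot: [-3.142, -0.001, 3.083]
force: [-0.5, 0.6, -6.5]
width: 0.0595
```

```bash
python3 go.py .465 -.3335 .190 -3.2
```

```text
pos [ 0.4545 -0.3238  0.2841] yaw 176.63 F [-0.46  0.58 -6.51] w 0.0595 t 9.65 | shift [-0.0111 -0.0091  0.0941] turn -0.17
```

Emit:
play_rows(targets=[[[-0.011, -0.009, 0, 0], [-0.011, -0.009, 0.01, 0], [-0.011, -0.009, 0.04, 0], [-0.011, -0.009, 0.07, 0], [-0.011, -0.009, 0.08, 0]]])

```text
t: 10.28
eef_pos: [0.4648, -0.3302, 0.2025]
ee_rot: [3.14, -0.004, 3.087]
force: [0.4, 0.3, -5.9]
width: 0.0598
```

Emit:
play_rows(targets=[[[0, 0, 0.005, 0], [0, 0, 0.01, 0], [0, 0, 0.013, 0], [0, 0, 0.014, 0], [0, 0, 0.014, 0]]])

```text
t: 10.9
eef_pos: [0.4656, -0.3312, 0.191]
ee_rot: [-3.141, 0.0, 3.086]
force: [-0.4, -0.1, -5.0]
width: 0.0594
```

```bash
python3 go.py .465 -.3335 .190 -3.2; python3 weigh.py
```

```text
pos [ 0.4656 -0.3312  0.191 ] yaw 176.81 F [-0.39 -0.05 -4.97] w 0.0594 t 10.9 | shift [ 0.0004 -0.0023  0.001 ] turn 0.01
[-0.07  0.12 -5.66 -0.01 -0.04 -0.02] [0.58 0.45 0.53 0.03 0.01 0.02]
```

Emit:
play_rows(targets=[[[0, -0.001, 0.001, 0], [0, -0.001, 0.002, 0], [0, -0.001, 0.002, 0]]])

```text
t: 11.58
eef_pos: [0.4655, -0.3323, 0.1895]
ee_rot: [-3.141, 0.0, 3.086]
force: [-3.2, 2.6, 5.1]
width: 0.0595
```

```bash
python3 go.py .465 -.3335 .190 -3.2; python3 weigh.py
```

```text
pos [ 0.4655 -0.3323  0.1895] yaw 176.82 F [-3.19  2.55  5.1 ] w 0.0595 t 11.575 | shift [ 0.0004 -0.0012 -0.0005] turn 0.02
[-2.92  1.96  5.67  0.96  1.04 -0.01] [0.83 0.67 0.4  0.03 0.02 0.03]
```

Emit:
play_rows(targets=[[[0, 0, 0, 0], [0, 0, 0, 0], [0, 0, 0, 0]]], grip=0)

```text
t: 12.25
eef_pos: [0.4657, -0.3323, 0.1888]
ee_rot: [-3.141, 0.0, 3.086]
force: [-0.1, 0.5, 0.1]
width: 0.0835
```

Emit:
play_rows(targets=[[[0, 0, -0.03, 0], [0, 0, -0.07, 0], [0, 0.02, -0.1, 0], [0, 0.07, -0.1, 0], [0, 0.13, -0.1, 0]]])

```text
t: 12.88
eef_pos: [0.4727, -0.2016, 0.2892]
ee_rot: [-3.142, 0.001, 3.084]
force: [1.0, 0.7, 0.6]
width: 0.088
```

Emit:
play_rows(targets=[[[0, 0.06, 0, 0], [0, 0.12, 0, 0], [0, 0.18, 0, 0], [0, 0.24, 0, 0], [0, 0.3, 0, 0]]])

```text
t: 13.5
eef_pos: [0.4892, 0.0992, 0.289]
ee_rot: [3.141, 0.001, 3.086]
force: [0.7, -0.1, 0.4]
width: 0.0876
```

```bash
python3 go.py .478 .209 .25 -4
python3 - <<'E'
from h import *
for n in("top","side"):
    im,d=cams.grab_frame(n);P=cloud(n,d)
    for o in cases(P,box=(.38,.54,-.12,.3)):print(n,*o)
    for o in cases(P,lo=.022,hi=.042,box=(.41,.52,-.41,-.26)):print(n,"bsk",*o)
E
```

```text
pos [0.4892 0.0992 0.289 ] yaw 176.84 F [ 0.67 -0.06  0.44] w 0.0876 t 13.5 | shift [0.0173 0.109  0.0391] turn 0.84
top [ 0.4806 -0.0741] 0.0264 [0.0835 0.0598] 4.0
top bsk [ 0.4649 -0.3298] 0.0305 [0.0625 0.0844] -3.7
side [0.484  0.2081] 0.0271 [0.06   0.0769] -4.5
side [ 0.4824 -0.0758] 0.0273 [0.0859 0.0598] 4.2
side bsk [ 0.4663 -0.3322] 0.0319 [0.0594 0.0859] -2.4
```

Emit:
play_rows(targets=[[[0.006, 0.04, 0.01, 0], [0.012, 0.08, 0.03, 0.5], [0.017, 0.109, 0.05, 1], [0.017, 0.109, 0.08, 1], [0.017, 0.109, 0.104, 1]]])

```text
t: 14.22
eef_pos: [0.4783, 0.207, 0.1836]
ee_rot: [-3.141, -0.0, 3.069]
force: [-0.6, 0.4, 0.7]
width: 0.0875
```

Emit:
play_rows(targets=[[[0, 0, 0, 0], [0, 0, 0, 0], [0, 0, 0, 0], [0, 0, 0, 0], [0, 0, 0, 0]]], grip=255)

```text
t: 14.85
eef_pos: [0.479, 0.2074, 0.1859]
ee_rot: [3.14, 0.002, 3.069]
force: [-0.4, 0.5, 7.3]
width: 0.0595
```

Emit:
play_rows(targets=[[[0, 0, -0.01, 0], [0, 0, -0.03, 0], [0, 0, -0.06, 0], [0, 0, -0.1, 0], [0, 0, -0.13, 0]]])

```text
t: 15.48
eef_pos: [0.478, 0.2065, 0.3164]
ee_rot: [3.141, -0.0, 3.068]
force: [0.3, -0.3, -3.7]
width: 0.06
```

```bash
python3 weigh.py; python3 go.py .4655 -.332 .31 -3.2
```

```text
[-0.16  0.54 -3.35 -0.01 -0.1   0.01] [0.47 0.62 1.69 0.1  0.17 0.02]
pos [0.4778 0.2064 0.3135] yaw 175.78 F [-0.58  0.11 -4.14] w 0.0593 t 15.775 | shift [-0.0274 -0.5378  0.0042] turn -1.02
```

Emit:
play_rows(targets=[[[-0.003, -0.06, 0, 0], [-0.006, -0.12, 0, 0], [-0.009, -0.18, 0, 0], [-0.012, -0.24, 0, -0.5], [-0.015, -0.3, 0, -1]]])

```text
t: 16.4
eef_pos: [0.4707, -0.0952, 0.3136]
ee_rot: [-3.141, -0.002, 3.087]
force: [1.8, 0.1, -4.2]
width: 0.06
```

Emit:
play_rows(targets=[[[-0.004, -0.06, 0, 0], [-0.007, -0.12, 0, 0], [-0.012, -0.18, 0, 0], [-0.017, -0.238, 0, 0], [-0.017, -0.238, 0, 0]]])

```text
t: 17.02
eef_pos: [0.4744, -0.3354, 0.3123]
ee_rot: [3.141, -0.004, 3.081]
force: [-0.5, 0.5, -4.3]
width: 0.0596
```

```bash
python3 go.py .4655 -.3315 .2175 -3.2
```

```text
pos [ 0.4744 -0.3354  0.3123] yaw 176.54 F [-0.48  0.49 -4.28] w 0.0596 t 17.025 | shift [0.0088 0.0033 0.0948] turn -0.26
```

Emit:
play_rows(targets=[[[0.009, 0.003, 0.01, 0], [0.009, 0.003, 0.03, 0], [0.009, 0.003, 0.06, 0], [0.009, 0.003, 0.08, 0], [0.009, 0.003, 0.085, 0]]])

```text
t: 17.65
eef_pos: [0.4653, -0.3267, 0.2277]
ee_rot: [3.14, -0.004, 3.087]
force: [0.2, 0.2, -2.9]
width: 0.0595
```

Emit:
play_rows(targets=[[[0, 0, 0.003, 0], [0, 0, 0.006, 0], [0, 0, 0.008, 0], [0, 0, 0.009, 0], [0, 0, 0.009, 0]]])

```text
t: 18.27
eef_pos: [0.4664, -0.3285, 0.2208]
ee_rot: [-3.142, 0.0, 3.086]
force: [-1.0, -0.0, -3.9]
width: 0.0593
```

```bash
python3 weigh.py; python3 go.py .4655 -.3315 .2175 -3.2
```

```text
[-0.27  0.01 -3.85 -0.01 -0.01  0.  ] [0.55 0.43 0.31 0.01 0.03 0.02]
pos [ 0.4664 -0.3285  0.2208] yaw 176.81 F [ 0.7   0.4  -3.82] w 0.0597 t 18.575 | shift [ 0.0008 -0.0031  0.0033] turn 0.01
```

Emit:
play_rows(targets=[[[0, -0.003, 0, 0], [0, -0.003, 0.0015, 0], [0, -0.003, 0.003, 0], [0, -0.003, 0.003, 0]]])

```text
t: 19.08
eef_pos: [0.4662, -0.3316, 0.2184]
ee_rot: [-3.141, 0.0, 3.086]
force: [-3.4, 0.2, 4.1]
width: 0.0599
```

```bash
python3 weigh.py; python3 go.py .4655 -.3315 .2175 -3.2
```

```text
[-2.78  0.97  5.69  0.61  0.9   0.03] [0.43 0.4  0.35 0.05 0.03 0.02]
pos [ 0.4662 -0.3315  0.2183] yaw 176.82 F [-2.81  0.54  5.49] w 0.0596 t 19.375 | shift [ 0.0007 -0.      0.0008] turn 0.02
```

Emit:
play_rows(targets=[[[0, 0, 0, 0], [0, 0, 0, 0], [0, 0, 0, 0]]], grip=0)

```text
t: 19.75
eef_pos: [0.4664, -0.3315, 0.2177]
ee_rot: [-3.142, 0.0, 3.086]
force: [-0.4, -0.3, -0.8]
width: 0.0836
```

Emit:
play_rows(targets=[[[0, 0, -0.03, 0], [0, 0, -0.07, 0], [0, 0.03, -0.07, 0], [0, 0.08, -0.07, 0], [0, 0.14, -0.07, -3]]])

```text
t: 20.38
eef_pos: [0.474, -0.1908, 0.2878]
ee_rot: [-3.141, 0.001, 3.138]
force: [0.8, 0.7, -0.6]
width: 0.0879
```

Emit:
play_rows(targets=[[[0, 0.06, 0, -4], [0, 0.116, 0, -4], [0, 0.116, 0, -4]]])

```text
t: 20.75
eef_pos: [0.4747, -0.0725, 0.2881]
ee_rot: [3.141, 0.001, -3.07]
force: [-0.6, -0.2, 0.9]
width: 0.0878
```

```bash
python3 go.py .4812 -.0755 .185 4
python3 - <<'E'
from h import *
for n in("top","side"):
    im,d=cams.grab_frame(n);P=cloud(n,d)
    for o in cases(P,lo=.05,hi=.07,box=(.41,.52,-.41,-.26)):print(n,"bsk",*o)
E
```

```text
pos [ 0.4747 -0.0725  0.2881] yaw -175.89 F [-0.62 -0.19  0.92] w 0.0878 t 20.75 | shift [-0.0062 -0.0035  0.1031] turn 0.11
top bsk [ 0.4656 -0.329 ] 0.0584 [0.0622 0.0852] -2.7
side bsk [ 0.4671 -0.3313] 0.0599 [0.0594 0.0867] -2.4
```

Emit:
play_rows(targets=[[[-0.006, -0.003, 0.03, 0], [-0.006, -0.003, 0.06, 0], [-0.006, -0.003, 0.09, 0], [-0.006, -0.003, 0.103, 0], [-0.006, -0.003, 0.103, 0]]])

```text
t: 21.48
eef_pos: [0.4804, -0.0791, 0.1841]
ee_rot: [-3.141, -0.002, -3.076]
force: [0.3, 1.0, 0.4]
width: 0.0872
```

Emit:
play_rows(targets=[[[0, 0, 0, 0], [0, 0, 0, 0], [0, 0, 0, 0], [0, 0, 0, 0], [0, 0, 0, 0]]], grip=255)

```text
t: 22.1
eef_pos: [0.4809, -0.078, 0.1854]
ee_rot: [3.141, 0.001, -3.075]
force: [-0.3, 2.1, 6.8]
width: 0.0603
```

Emit:
play_rows(targets=[[[0, 0, -0.02, 0], [0, 0, -0.05, 0], [0, 0, -0.09, 0], [0, 0, -0.13, 0], [0, 0, -0.155, 0]]])

```text
t: 22.72
eef_pos: [0.4805, -0.0782, 0.3416]
ee_rot: [3.141, 0.002, -3.075]
force: [1.7, -0.1, -2.4]
width: 0.0596
```

```bash
python3 weigh.py; python3 go.py .466 -.331 .34 -3
```

```text
[ 0.02 -0.3  -1.2   0.   -0.07  0.  ] [0.8  0.39 1.44 0.03 0.13 0.03]
pos [ 0.48   -0.0783  0.3385] yaw -176.2 F [-0.31  0.19 -1.14] w 0.0597 t 23.025 | shift [ 0.0307 -0.2512 -0.0014] turn 6.8
```

Emit:
play_rows(targets=[[[0.006, -0.05, 0, 1], [0.012, -0.1, 0, 3], [0.018, -0.15, 0, 5], [0.024, -0.2, 0, 6.8], [0.031, -0.251, 0, 6.8]]])

```text
t: 23.65
eef_pos: [0.4659, -0.3323, 0.3381]
ee_rot: [3.141, -0.002, 3.089]
force: [0.6, 0.4, -2.0]
width: 0.0595
```

Emit:
play_rows(targets=[[[0, 0, 0, 0], [0, 0, 0.02, 0], [0, 0, 0.05, 0], [0, 0, 0.075, 0], [0, 0, 0.075, 0]]])

```text
t: 24.28
eef_pos: [0.4654, -0.3298, 0.2619]
ee_rot: [3.14, -0.006, 3.09]
force: [-0.8, 0.4, -1.2]
width: 0.0597
```

```bash
python3 go.py .466 -.331 .2465 -3
```

```text
pos [ 0.4654 -0.3298  0.2619] yaw 177.02 F [-0.77  0.42 -1.21] w 0.0597 t 24.275 | shift [-0.0007 -0.0011  0.0154] turn 0.02
```

Emit:
play_rows(targets=[[[0, -0.001, 0.005, 0], [0, -0.001, 0.01, 0], [0, -0.001, 0.012, 0], [0, -0.001, 0.013, 0], [0, -0.001, 0.013, 0]]])

```text
t: 24.9
eef_pos: [0.4663, -0.3318, 0.2519]
ee_rot: [-3.142, 0.0, 3.089]
force: [-0.8, 0.1, -1.2]
width: 0.0595
```

```bash
python3 weigh.py; python3 go.py .466 -.331 .2465 -3
```

```text
[ 0.42  0.13 -1.28 -0.04 -0.02 -0.01] [0.41 0.51 0.31 0.01 0.02 0.04]
pos [ 0.4663 -0.3318  0.2518] yaw 177.01 F [ 0.3  -0.25 -1.8 ] w 0.06 t 25.2 | shift [0.0004 0.0008 0.0053] turn 0.01
```

Emit:
play_rows(targets=[[[0, 0, 0.002, 0], [0, 0, 0.004, 0], [0, 0, 0.004, 0], [0, 0, 0.004, 0]]])

```text
t: 25.7
eef_pos: [0.4663, -0.3318, 0.2476]
ee_rot: [3.142, -0.0, 3.09]
force: [0.2, 0.3, -1.7]
width: 0.0596
```

Emit:
play_rows(targets=[[[0, 0, 0.001, 0], [0, 0, 0.001, 0], [0, 0, 0.001, 0]]])

```text
t: 26.08
eef_pos: [0.4663, -0.3318, 0.2467]
ee_rot: [-3.142, 0.0, 3.089]
force: [0.3, 1.1, -1.2]
width: 0.0594
```

```bash
python3 weigh.py; python3 go.py .466 -.331 .2465 -3
```

```text
[ 0.11  0.03 -0.73 -0.02 -0.02  0.01] [0.3  0.36 0.36 0.03 0.02 0.02]
pos [ 0.4663 -0.3318  0.2467] yaw 177.01 F [ 0.15 -0.23 -1.27] w 0.0602 t 26.375 | shift [0.0003 0.0008 0.0002] turn 0.01
```

Touching lightly; a millimetre more, then release and back off.

Emit:
play_rows(targets=[[[0, 0, 0.001, 0], [0, 0, 0.001, 0], [0, 0, 0.001, 0]]])

```text
t: 26.75
eef_pos: [0.4664, -0.3318, 0.2458]
ee_rot: [-3.142, 0.0, 3.089]
force: [-0.2, -0.2, -1.8]
width: 0.0596
```

Emit:
play_rows(targets=[[[0, 0, 0, 0], [0, 0, 0, 0], [0, 0, 0, 0], [0, 0, 0, 0]]], grip=0)

```text
t: 27.25
eef_pos: [0.4663, -0.3318, 0.2457]
ee_rot: [-3.142, 0.0, 3.089]
force: [0.0, 0.2, -0.6]
width: 0.087
```

Emit:
play_rows(targets=[[[0, 0, -0.03, 0], [0, 0, -0.07, 0], [0, 0, -0.11, 0], [0, 0.05, -0.13, 0], [0, 0.11, -0.13, 0]]])

```text
t: 27.88
eef_pos: [0.4724, -0.2215, 0.3776]
ee_rot: [-3.141, 0.004, 3.087]
force: [0.7, 1.8, -0.2]
width: 0.0875
```

Emit:
play_rows(targets=[[[0, 0.06, 0, 0], [0, 0.12, 0, 0], [0, 0.15, 0, 0], [0, 0.15, 0, 0]]])

```text
t: 28.38
eef_pos: [0.4799, -0.0703, 0.376]
ee_rot: [3.141, 0.001, 3.093]
force: [0.4, -0.3, -1.1]
width: 0.0874
```

Run:
```python
from h import *
o=[]
for n in("top","side"):
    im,d=cams.grab_frame(n);P=cloud(n,d)
    for c in cases(P,lo=.078,hi=.1,box=(.41,.52,-.41,-.26)):print(n,"top case",*c)
    m=(abs(P[...,0]-.466)<.035)&(abs(P[...,1]+.331)<.022)&(P[...,2]>.07);q=P[m]
    A=np.c_[q[:,:2],np.ones(len(q))];print("tilt",np.linalg.lstsq(A,q[:,2],rcond=None)[0][:2])
    for k in("cap_dish","timer","marker"):
        for f in finder.find_in(n,k)[:1]:print(n,k,np.round(f["xyz"],3),round(f["score"],2))
    o.append(im[120:320,300:500] if n=="top" else im[130:330,40:240])
cv2.imwrite("pics/end.png",cv2.resize(np.hstack(o),None,fx=2,fy=2)[...,::-1])
```

```text
top top case [ 0.466  -0.3297] 0.0863 [0.0624 0.0844] -2.9
tilt [-0.00454675 -0.00478674]
top cap_dish [0.354 0.125 0.003] 0.68
top timer [ 0.361 -0.015  0.017] 0.58
top marker [ 0.456 -0.298  0.054] 0.61
side top case [ 0.4674 -0.3319] 0.0878 [0.059  0.0863] -2.1
tilt [ 0.00410244 -0.00383793]
side cap_dish [0.344 0.147 0.008] 0.85
side timer [ 0.378 -0.024  0.012] 0.65
side marker [0.563 0.097 0.016] 0.72
```

View pics/end.png

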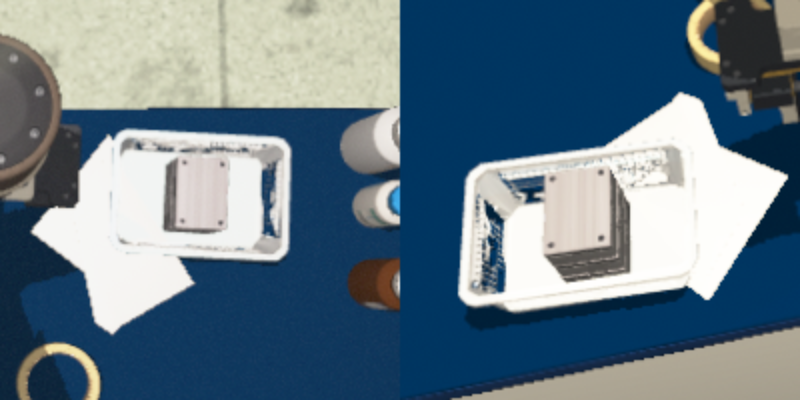

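The crops show a square three-case stack standing in the basket, at about (197,192) in the top view and (580,220) in the side view. The gripper is well clear of it.

```bash
python3 -c "
from station import job_done
print(job_done())"
```

```text
the job is handed in; nothing more can be done
None
```

I weighed each case by lifting it, stacked all three in the basket with the heaviest at the bottom, and handed the job in at about 28 s of the 72 s limit.

- **Weights:** from the wrist force, the case that started nearest the basket read about 1.6 N on its first lift (1.2–1.3 N on its second). The one in the middle read about 5.7 N and the far one about 3.8 N. I stacked them heaviest, then middle, then lightest on top.
- **Stack:** in the last pictures the top face is about 87 mm above the bench. Its tilt is under 0.01 rad. Comparing measurements taken as each case went in, neighbouring cases are within about 2 mm and 1–2° of each other. The gripper is open and clear.
- **Bystanders:** I saw no sign that the dish, timer or marker was touched, but the final check on them was partial.
    - **Side camera:** the marker was found where it started and the dish close to it. The timer read about 14 mm off.
    - **Top camera:** the timer was within a few millimetres of its start. The dish read about 24 mm off, and the marker was reported inside the basket, which is clearly a false detection.
    - **Likely cause:** I put these differences down to the arm blocking part of the view. I did not move it away to look again.

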